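# Hold the dryer test dial at its third click

## Task

The dryer control unit lies face up on the folding table. Lift the loose dust cover off its dial and set it down gently on the table, open side down and clear of the unit and of the other things; then turn the spring-return dial clockwise past its first two clicks to the third (the three-dot mark), never on into the fourth, and keep holding it there with the fingers: the job finishes while you are still holding the dial, as it springs back when let go. Leave the bottle, the cup and the jar where they stand.

Things in the scene. Friction and masses are not known exactly. Their poses are not given: they have to be found in the camera images.
- unit: Dryer control unit, fixed on the table: white box 200 (x) by 240 (y) by 60 mm high with a black top panel. Origin: centre of its underside, on the table; z up. The dial's vertical axis is at x = 0, y = +50 mm here; the dial stands on a metal collar 68 mm across, 6 mm high, on the panel. The three round blanks and the window on the panel do nothing.
- rest_mark (a point): Panel mark for the dial's rest position: a short white bar 55 mm from the dial's axis, 60 mm above the table. Clockwise from it, 0.4 rad (23 deg) apart, follow rows of one, two, three and four white dots.
- third_mark (a point): Middle of the row of three white dots on the panel, 60 mm from the dial's axis, 60 mm above the table: where the dial points at its third click.
- dial (a joint): Dial angle, rad: 0 at rest, growing clockwise seen from above. Clicks at 0.4, 0.8, 1.2 (third) and 1.6 (fourth, end stop). The spring pulls back with 0.12 N m at rest, 0.19 N m at the third click; ridges between the clicks, crests at 0.2, 0.6, 1.0 and 1.4, add up to about 0.07 N m. It never stays in a click by itself: let go, it springs back to 0.
- dial_grip (a point): On the dial's axis at gripping height, 96 mm above the table; x along its bar to the pointer end, z up; turns with it. Dial: grey disc 54 mm across, 8 mm thick, top 74 mm above the table; on it an upright bar grip 48 mm long, 13 mm thick, top 107 mm above the table, a white line on top at the pointer end. Under the cover at the start.
- cover: Loose dust cover, an upside-down white plastic cup: 86 mm across at the open lower rim, 82 mm at the top, 56 mm high, wall 4 mm, about 0.09 kg, with a ridge on top to hold it by. Origin: centre of the open underside; z up; x along the ridge. At the start it sits over the dial on the unit's panel, 60 mm above the table, round the collar with a few mm of play; lift it 60 mm to clear the dial.
- cover_grip (a point): Point in the middle of the cover's ridge, 79 mm above the cover's underside. The ridge is 44 mm long (x), 14 mm thick (y) and rises from the cover's flat top at 56 mm to 89 mm.
- bottle: Bystander: white bottle, 70 mm across, 190 mm high, standing on the table. Origin: centre of its underside.
- cup: Bystander: grey measuring cup, 72 mm across, 75 mm high, standing on the table. Origin: centre of its underside.
- jar: Bystander: white jar with a lid, 72 mm across, 90 mm high, standing on the table. Origin: centre of its underside.
Things that resemble listed ones, but are neither listed nor needed, are in the scene too. What is shaped like the cover but blue or purple is not meant.

How it is judged:
On the way, in this order (a step that is already met when the one before it is completed fails the run):
1. the cover is off and stands released on the table, open side down, clear of the unit and the other things (height (world z) of cover below 0.008 m and angle between cover's own z axis and vertical below 0.15 rad and linear speed of cover below 0.03 m/s and contact force between cover and unit below 0.05 N and contact force between the fingers and cover below 0.05 N and contact force between cover and bottle below 0.05 N and contact force between cover and cup below 0.05 N and contact force between cover and jar below 0.05 N), for 0.2 s.
2. the dial is at its third click (value of joint dial between 1.05 and 1.35 rad), for 0.3 s.
At the end, for the whole second after the job is handed in: The fingers press the dial (over 1 N) and keep it still (under 0.05 rad/s) at 1.05 to 1.35 rad, the cover not touching it. The cover stands still on the table, released, open side down (underside under 8 mm up, tilt under 0.15 rad), touching neither unit nor bystanders (all of step 1 and all of step 2 and velocity of joint dial between -0.05 and 0.05 rad/s and contact force between the fingers and dial above 1 N and contact force between cover and dial below 0.05 N); the arm keeps its last pose, push and grip.
It fails at once if the dial is turned on into the fourth click (past 1.5 rad) (value of joint dial above 1.5 rad).
It fails at once if the cover is dropped or thrown down (moving faster than 0.7 m/s within 30 mm of the table) (height (world z) of cover below 0.03 m and linear speed of cover above 0.7 m/s).
It fails at once if the bottle is moved more than 30 mm (distance of bottle from where it was at the start of the episode above 0.03 m).
It fails at once if the cup is moved more than 30 mm (distance of cup from where it was at the start of the episode above 0.03 m).
It fails at once if the jar is moved more than 30 mm (distance of jar from where it was at the start of the episode above 0.03 m).
It also fails if it takes over 54 s, if anything falls off the work surface, if the arm or the gripper's body presses on something with over 40 N, if the wrist force passes 120 N, or if a joint passes its speed limit or range.

## Robot

A 6-joint arm with a two-finger parallel gripper is mounted at the origin on the work surface. World frame = base frame: x ahead of the robot, y to its left, z up, the work surface at z = 0. Lengths are in m, angles in rad, forces in N, time in s.
With the tool pointing down it reaches from about 0.325 to 0.9 m from the base axis. Payload 3.5 kg.
Tool frame: the origin (TCP) lies midway between the tips of the shut fingers; the grasp point (between the pads) lies arm.hold_point_z behind it (arm.hold_point_z is the distance from the TCP to the grasp point, in m); z points along the fingers, x is the direction in which the jaws open and shut, and the axes are right-handed (so a half turn about z gives the same grasp; the last joint's range is limited). The gripper opens to 85 mm and grips with 20 to 120 N. Pads are 22 mm wide; open, the fingers measure 114 mm over their backs; the gripper's body (76 mm by 85 mm) begins 54 mm behind the grasp point. The pads swing forward as they close: fully open they stand 13 mm farther back than shut.
Start: joints at [-1.381, 0.276, -0.026, 1.268, 0, 1.467], TCP at [0.18, -0.598, 0.231] pointing down, gripper open.
Joint ranges: [-3.12, 3.12], [-0.85, 1.88], [-1.08, 1.24], [-1.95, 2.15], [-1.57, 1.53], [-3.14, 3.14]. Speed limits (rad/s): [2.57, 2.57, 3.14, 3.14, 3.14, 3.14].

## Interface

Orientations are given as a unit quaternion [x, y, z, w].
In Python, from bench import arm gives the robot as it stands. The module is installed in compiled form; this text tells all that it offers.
- The arm moves only by the tool servo_tool, never from a script. Its argument "motion" is a list that holds one entry, the list of rows, each a list of 5 numbers: the opening in per cent of the stroke, from 0 (shut) to 100 (fully open), then the shift along the tool's x, y, z in mm, then the turn about the tool's z in degrees. In form: [[[hand, x, y, z, turn], ...]]. A call has 1 to 10 rows; each row shifts and turns the pose as measured when the row begins, along the tool's axes as they then stand; what a row does not reach is not made up. A row lasts 1/10 s, in which the tool goes at most 50 mm and 8.59 degrees, less where a joint would pass 70% of its speed; a pose out of reach is approached as far as the arm can. A call with a gripper value outside its range is refused whole. The fingers move at their own pace and stop on an object; "newtons" is the grip in N (left out, the last holds). Time passes only in rows, so rows that do not move let the fingers close. It gives the time, the measured TCP pose, the force and the opening at its end, in the units of the state.
- arm.get_obs(): the state, without advancing time (a new reading comes with each control period).
- arm.grab_frame(name): name is "side" or "top"; returns (picture, depth): 400x640x3 uint8, red, green, blue; 400x640 float32, m along the optical axis (not along the pixel's ray), 0 where there is no reading.
- arm.camera_info(name): a dict with "fx", "fy", "cx", "cy" (pixels), "R" (3x3) and "t" (3): a world point X has camera coordinates R X + t. Camera axes: x right, y down, z forward; pixel columns grow to the right and rows downward; lengths in m; the calibration is good to about 2 mm. A picture is of the moment at which its call begins. camera_info takes no time and is no camera call.
- arm.finish_job(): hands the job in, once; it reports no verdict.
The state is a dict: "t": time; "q": joint angles; "joint_velocities": joint speeds; "joint_torque": joint torques, N m; "tool_pos": TCP position; "ee_rot": TCP orientation; "ft_force": force on the tool from outside, world axes, zero at the start; "wrist_torque": the same for the moment, N m; "width": finger opening in m.
Only numpy, scipy, OpenCV 4.12 (cv2) and the standard library are available. Lean on these libraries where they do the work, as an engineer would, in place of code of your own. Each camera call takes 0.05 s, during which the arm holds its last target. There are 200 camera calls.

## Working session

There is one attempt and no reset: what is moved stays moved. The work goes in short steps, Python scripts to look and compute and a tool call to move; the robot and the scene stay as the last step left them, time stands still between calls to the robot, and variables do not carry over. Pictures are saved under pics/ and viewed, about 8 in all and at most 12, crops included, and the job is handed in when it is done.

Besides the shell and the picture viewer there is one more tool, called as name([rows], argument=value, ...), one row to a line, values as JSON. servo_tool: Moves the arm, as the interface text tells. Its arguments: {"type":"object","properties":{"motion":{"type":"array"},"newtons":{"type":"number"}},"required":["motion"]}

```bash
mkdir -p pics
cat > h.py <<'E'
import numpy as np, cv2
from bench import arm
def grab(n):
    p,d=arm.grab_frame(n); return p,d
def ray(n,u,v,z):
    c=arm.camera_info(n); R=np.array(c["R"]);t=np.array(c["t"])
    o=-R.T@t; d=R.T@np.array([(u-c["cx"])/c["fx"],(v-c["cy"])/c["fy"],1]); return o+d*(z-o[2])/d[2]
def pt(n,u,v,depth):
    c=arm.camera_info(n); R=np.array(c["R"]);t=np.array(c["t"])
    return R.T@(np.array([(u-c["cx"])/c["fx"]*depth,(v-c["cy"])/c["fy"]*depth,depth])-t)
def cloud(n,d):
    c=arm.camera_info(n); R=np.array(c["R"]);t=np.array(c["t"])
    v,u=np.mgrid[:d.shape[0],:d.shape[1]]
    P=np.stack([(u-c["cx"])/c["fx"]*d,(v-c["cy"])/c["fy"]*d,d],-1)-t
    return P@R
def proj(n,X):
    c=arm.camera_info(n); x=np.array(c["R"])@np.array(X)+np.array(c["t"]); return x[0]/x[2]*c["fx"]+c["cx"],x[1]/x[2]*c["fy"]+c["cy"]
def save(f,p): cv2.imwrite("pics/"+f,p[:,:,::-1])
E
python3 - <<'E'
from h import *
for n in("top","side"):
    p,d=grab(n); save(n+"0.png",p); np.savez(n+"0.npz",p=p,d=d)
    c=arm.camera_info(n); print(n,c["fx"],-np.array(c["R"]).T@np.array(c["t"]), np.array(c["R"])[2])
o=arm.get_obs(); print(o); print(arm.hold_point_z)
E
```

```text
top 458.58938737574766 [0.41728859 0.00274089 1.24832293] [ 0.18117023  0.0050955  -0.98343855]
side 407.5926226391155 [0.48453837 0.72778319 0.9437606 ] [ 0.10143268 -0.66803082 -0.73718806]
{'t': 0.1, 'q': array([-1.38138951e+00,  2.77063395e-01, -2.77366227e-02,  1.26803891e+00,
       -5.78351153e-06,  1.46737779e+00]), 'joint_velocities': array([-0.00234659, -0.00292514,  0.00210277, -0.00111227, -0.00034466,
        0.00058059]), 'joint_torque': array([ 1.38049007e-03, -4.46707463e+01,  2.96128607e+01,  8.45650909e-03,
       -1.17457407e-04,  2.05078727e-06]), 'tool_pos': array([ 0.18025366, -0.59769433,  0.23027089]), 'ee_rot': array([ 8.02700791e-01, -5.96381084e-01, -7.54494140e-04, -6.88329588e-04]), 'ft_force': array([0.22808962, 0.18465989, 0.58932282]), 'wrist_torque': array([ 0.007576  , -0.03066483,  0.05565949]), 'width': 0.08528641209152843}
0.0187
```

View pics/top0.png

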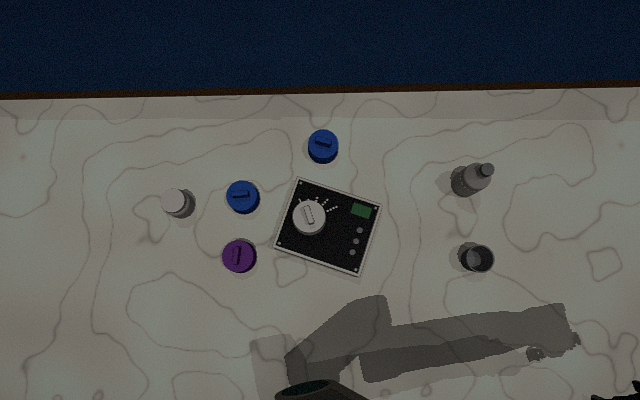

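View pics/side0.png

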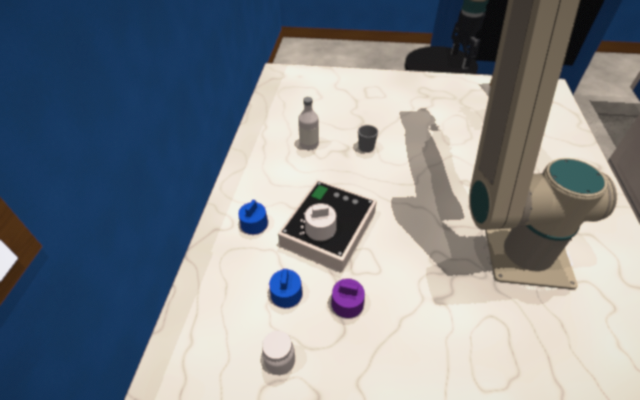

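The white cover on the unit is at top (309,216). Look-alikes are blue at (323,146) and (243,197), purple at (239,256), and the jar with a white lid at (178,203). The bottle is at (470,180) and the cup at (477,258). By colour and place I choose (309,216), which I now measure and check in a crop.

Run:
```python
from h import *
z=np.load("top0.npz");p,d=z["p"],z["d"]
C=cloud("top",d)
# panel
g=p.max(2).astype(int); m=np.zeros(g.shape,np.uint8); m[170:285,265:390]=(g[170:285,265:390]<60)
m=cv2.morphologyEx(m,cv2.MORPH_CLOSE,np.ones((25,25)))
cs,_=cv2.findContours(m,0,2); c=max(cs,key=cv2.contourArea)
W=np.array([ray("top",u,v,.06)[:2] for u,v in c[:,0]])
r=cv2.minAreaRect((W*1000).astype(np.float32)); print("panel",r)
ok=(d>0)
def blob(name,lo,hi,box):
    u0,u1,v0,v1=box; s=np.zeros_like(ok); s[v0:v1,u0:u1]=1
    s&=ok&(C[...,2]>lo)&(C[...,2]<hi); P=C[s]
    print(name,len(P),P.mean(0).round(4),cv2.minAreaRect((P[:,:2]*1000).astype(np.float32)))
blob("ridge",.135,.165,(285,335,190,240))
blob("covertop",.105,.125,(285,335,190,240))
for n,b in dict(jar=(155,200,180,225),bottle=(445,500,155,200),cup=(450,500,235,275),b1=(300,345,122,170),b2=(220,265,172,220),pur=(215,260,235,280)).items(): blob(n,.03,.25,b)
# lit ridge face in the picture
cv2.imwrite("pics/crop.png",np.clip(cv2.resize(p[175:275,260:390,::-1],None,fx=6,fy=6,interpolation=cv2.INTER_CUBIC)*1.3,0,255))
```

```text
panel ((552.884033203125, -19.273101806640625), (223.323974609375, 193.8110809326172), 70.06067657470703)
ridge 107 [0.5732 0.0257 0.1485] ((574.0816040039062, 25.89508056640625), (43.853275299072266, 13.86602783203125), 17.04533576965332)
covertop 744 [0.5733 0.0257 0.1161] ((574.2593994140625, 26.077465057373047), (81.40644073486328, 79.62486267089844), 42.953758239746094)
jar 705 [0.6216 0.3692 0.0795] ((624.1687622070312, 373.6398010253906), (66.2848892211914, 67.015869140625), 26.143075942993164)
bottle 960 [ 0.6605 -0.3872  0.1233] ((666.1605224609375, -396.6820068359375), (70.25711822509766, 64.19512176513672), 37.772220611572266)
cup 418 [ 0.4646 -0.4108  0.0598] ((463.7185363769531, -405.7507629394531), (71.94901275634766, 68.14281463623047), 89.14662170410156)
b1 772 [ 0.7746 -0.0137  0.0595] ((778.9697875976562, -13.716575622558594), (82.08872985839844, 81.61743927001953), 24.645483016967773)
b2 801 [0.6385 0.2023 0.0596] ((640.9880981445312, 204.01165771484375), (81.18816375732422, 81.44686889648438), 34.32795333862305)
pur 838 [0.4819 0.2102 0.0597] ((482.40985107421875, 212.757080078125), (81.24860382080078, 81.89881134033203), 14.413674354553223)[ WARN:0@0.921] global loadsave.cpp:1063 imwrite_ Unsupported depth image for selected encoder is fallbacked to CV_8U.
```

View pics/crop.png

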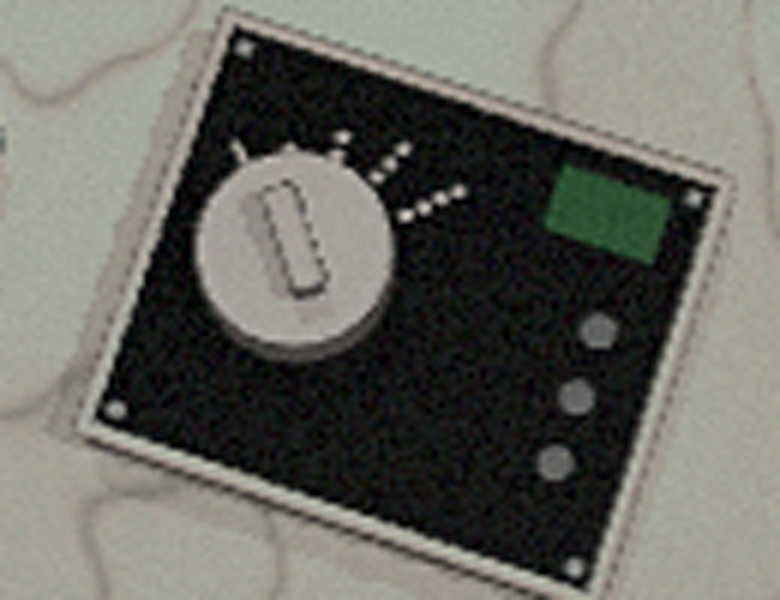

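The crop shows the plain white cover with its ridge on the black panel, pointing up-left. The rest bar is at crop (238,152) and the three dots around (390,162). Heights 148 and 116 mm and sizes 44x14 and 82 mm match. I go above it.

servo_tool([
  [[100,-32,-37,0,0],[100,-32,-37,0,0],[100,-32,-37,0,0],[100,-32,-37,0,0],[100,-32,-37,0,0],[100,-32,-37,0,0],[100,-32,-37,0,0],[100,-32,-37,0,0],[100,-32,-37,0,0],[100,-32,-37,0,0]],
], newtons=40)

```text
t: 1.1
tool_pos: [0.4446, -0.1787, 0.2256]
ee_rot: [0.799, -0.602, -0.003, -0.001]
ft_force: [0.5, -1.1, 0.1]
width: 0.0855
```

```bash
cat >> h.py <<'E'
from scipy.spatial.transform import Rotation as Ro
def go(x,y,z):
    o=arm.get_obs(); R=Ro.from_quat(o["ee_rot"]).as_matrix()
    print("tcp",o["tool_pos"].round(4),"toolx ang",np.degrees(np.arctan2(R[1,0],R[0,0])).round(2),"tz",R[:,2].round(3),"q",o["q"].round(2),"w",round(o["width"],4),"F",o["ft_force"].round(1),"t",round(o["t"],2))
    print("shift mm",(1000*R.T@(np.array([x,y,z])-o["tool_pos"])).round(1))
E
python3 - <<'E'
from h import *
go(.574,.026,.231)
A=np.array([.572,.027])
for n,(u,v) in dict(rest=(238,152),m3=(390,162),m4=(432,203),m2=(340,146)).items():
    w=ray("top",260+u/6,175+v/6,.06)[:2]-A; print(n,np.linalg.norm(w)*1000,np.degrees(np.arctan2(w[1],w[0])))
E
```

```text
tcp [ 0.4446 -0.1787  0.2256] toolx ang -73.97 tz [-0.003  0.005 -1.   ] q [-0.52  0.02 -0.34  1.22  0.    2.34] w 0.0855 F [ 0.5 -1.1  0.1] t 1.1
shift mm [-161.  -180.9   -4.7]
rest 56.98768250892397 24.072092759367543
m3 63.39420974652277 -43.055168393869565
m4 67.2501160807953 -65.56282267271992
m2 57.99002435539014 -21.77860233122312
```

servo_tool([
  [[100,-32,-36,0,0],[100,-32,-36,0,0],[100,-32,-36,0,0],[100,-32,-36,0,0],[100,-25,-28,0,0],[100,0,0,0,0],[100,0,0,0,0]],
])

```text
t: 1.8
tool_pos: [0.5712, 0.0308, 0.2232]
ee_rot: [0.802, -0.598, -0.004, -0.001]
ft_force: [-0.2, 0.4, 0.5]
width: 0.0853
```

Run:
```python
from h import *
go(.574,.026,.123)
p,d=grab("side"); save("side1.png",p[150:300,230:430])
```

```text
tcp [0.5712 0.0308 0.2232] toolx ang -73.44 tz [-0.005  0.006 -1.   ] q [-0.06  0.19 -0.15  1.23  0.01  2.79] w 0.0853 F [-0.2  0.4  0.5] t 1.8
shift mm [  6.1  -1.7 100.1]
```

servo_tool([
  [[100,3,-1,25,0],[100,3,-1,25,0],[100,0,0,25,0],[100,0,0,20,0],[100,0,0,5,0],[100,0,0,0,0]],
])

```text
t: 2.45
tool_pos: [0.571, 0.0177, 0.1213]
ee_rot: [0.798, -0.603, -0.003, -0.0]
ft_force: [-0.8, -0.1, 0.7]
width: 0.0853
```

Run:
```python
from h import *
go(.574,.026,.123)
```

```text
tcp [0.571  0.0177 0.1213] toolx ang -74.11 tz [-0.005  0.004 -1.   ] q [-0.08  0.27 -0.28  1.03  0.    2.78] w 0.0853 F [-0.8 -0.1  0.7] t 2.45
shift mm [-7.1 -5.1 -1.7]
```

servo_tool([
  [[100,-4,-3,-1,0],[100,-3,-2,0,0],[100,0,0,0,0],[60,0,0,0,0],[40,0,0,0,0]],
])

```text
t: 2.95
tool_pos: [0.577, 0.0254, 0.1272]
ee_rot: [0.798, -0.603, -0.0, -0.002]
ft_force: [0.4, -0.1, -0.1]
width: 0.059
```

Run:
```python
from h import *
go(.574,.026,.123)
```

```text
tcp [0.577  0.0254 0.1272] toolx ang -74.19 tz [ 0.003  0.004 -1.   ] q [-0.07  0.27 -0.27  1.03  0.    2.8 ] w 0.059 F [ 0.4 -0.1 -0.1] t 2.95
shift mm [-1.4  2.7  4.2]
```

servo_tool([
  [[30,0,2,3,0],[0,0,0,0,0],[0,0,0,0,0],[0,0,0,0,0],[0,0,0,0,0],[0,0,0,0,0],[0,0,0,0,0],[0,0,0,0,0]],
], newtons=40)

```text
t: 3.75
tool_pos: [0.5752, 0.0251, 0.1244]
ee_rot: [0.798, -0.603, 0.0, -0.003]
ft_force: [-0.5, 0.3, 0.6]
width: 0.013
```

Run:
```python
from h import *
go(.574,.026,.123)
```

```text
tcp [0.5752 0.0251 0.1244] toolx ang -74.17 tz [ 0.003  0.004 -1.   ] q [-0.07  0.27 -0.28  1.02  0.    2.79] w 0.013 F [-0.5  0.3  0.6] t 3.75
shift mm [-1.2  0.9  1.4]
```

servo_tool([
  [[0,0,0,-8,0],[0,0,0,-12,0],[0,0,0,-15,0],[0,0,0,-15,0],[0,0,0,-15,0],[0,0,0,-15,0],[0,0,0,-15,0],[0,0,0,0,0],[0,0,0,0,0]],
])

```text
t: 4.65
tool_pos: [0.5744, 0.0244, 0.2282]
ee_rot: [0.798, -0.603, 0.001, -0.003]
ft_force: [0.6, -0.3, -1.9]
width: 0.0134
```

Run:
```python
from h import *
go(.55,-.26,.215)
p,d=grab("side"); a=cv2.resize(p[140:270,230:430],None,fx=2,fy=2)
p,d=grab("top"); b=cv2.resize(p[140:270,230:430],None,fx=2,fy=2); save("lift.png",np.vstack([a,b]))
```

```text
tcp [0.5744 0.0244 0.2282] toolx ang -74.19 tz [ 0.004  0.004 -1.   ] q [-0.07  0.19 -0.15  1.23  0.    2.79] w 0.0134 F [ 0.6 -0.3 -1.9] t 4.65
shift mm [267. 101.  12.]
```

View pics/lift.png

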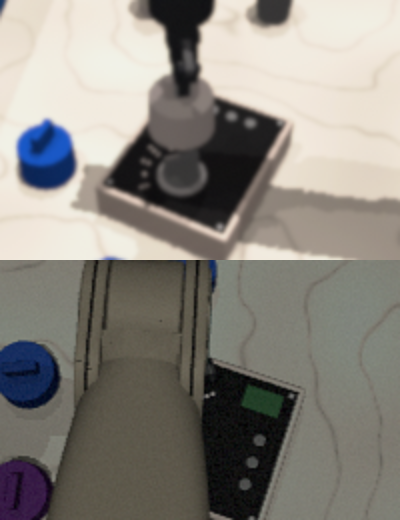

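The side crop shows the cover hanging upright from the fingers at (180,110), with the dial bare at (182,178). Next I carry it to the free spot at (0.55,-0.26).

servo_tool([
  [[0,38,14,0,0],[0,38,14,0,0],[0,38,14,0,0],[0,38,14,0,0],[0,38,14,0,0],[0,38,14,0,0],[0,38,14,0,0],[0,0,0,0,0],[0,0,0,0,0]],
])

```text
t: 5.65
tool_pos: [0.5476, -0.2657, 0.2153]
ee_rot: [0.799, -0.602, -0.007, -0.001]
ft_force: [-0.5, 0.3, -1.5]
width: 0.013
```

Run:
```python
from h import *
go(.55,-.26,.066)
```

```text
tcp [ 0.5476 -0.2657  0.2153] toolx ang -73.96 tz [-0.01   0.011 -1.   ] q [-0.56  0.27 -0.07  1.24  0.    2.3 ] w 0.013 F [-0.5  0.3 -1.5] t 5.65
shift mm [ -2.8  -4.9 149.4]
```

servo_tool([
  [[0,0,0,25,0],[0,0,0,25,0],[0,0,0,25,0],[0,0,0,20,0],[0,0,0,15,0],[0,0,0,12,0],[0,0,0,8,0],[0,0,0,0,0],[0,0,0,0,0]],
])

```text
t: 6.55
tool_pos: [0.5456, -0.2541, 0.0782]
ee_rot: [0.802, -0.598, -0.01, -0.002]
ft_force: [0.6, -0.2, 0.0]
width: 0.0132
```

Run:
```python
from h import *
go(.55,-.26,.065)
```

```text
tcp [ 0.5456 -0.2541  0.0782] toolx ang -73.41 tz [-0.015  0.015 -1.   ] q [-0.55  0.37 -0.25  0.98  0.01  2.31] w 0.0132 F [ 0.6 -0.2  0. ] t 6.55
shift mm [ 7.2 -2.7 13. ]
```

servo_tool([
  [[0,0,0,4,0],[0,0,0,3,0],[0,0,0,3,0],[0,0,0,0,0],[0,0,0,0,0]],
])

```text
t: 7.05
tool_pos: [0.5477, -0.2554, 0.0704]
ee_rot: [0.802, -0.598, -0.008, -0.002]
ft_force: [0.8, 0.8, -1.0]
width: 0.0132
```

Run:
```python
from h import *
go(.55,-.26,.065)
```

```text
tcp [ 0.5477 -0.2554  0.0704] toolx ang -73.42 tz [-0.01   0.012 -1.   ] q [-0.55  0.38 -0.25  0.96  0.01  2.31] w 0.0132 F [ 0.8  0.8 -1. ] t 7.05
shift mm [ 5.2 -0.9  5.3]
```

servo_tool([
  [[0,0,0,3,0],[0,0,0,2,0],[0,0,0,2,0],[0,0,0,0,0]],
])

```text
t: 7.45
tool_pos: [0.5483, -0.2558, 0.0651]
ee_rot: [0.802, -0.598, -0.007, -0.002]
ft_force: [-0.2, -0.0, -0.8]
width: 0.0133
```

Run:
```python
from h import *
go(.55,-.26,.065)
```

```text
tcp [ 0.5483 -0.2558  0.0651] toolx ang -73.43 tz [-0.008  0.012 -1.   ] q [-0.55  0.38 -0.26  0.95  0.01  2.31] w 0.0133 F [-0.2 -0.  -0.8] t 7.45
shift mm [ 4.5 -0.4  0.1]
```

servo_tool([
  [[0,0,0,2,0],[0,0,0,2,0],[0,0,0,0,0]],
])

```text
t: 7.75
tool_pos: [0.5488, -0.2559, 0.0653]
ee_rot: [0.802, -0.598, -0.006, -0.002]
ft_force: [0.3, 0.1, -2.2]
width: 0.013
```

Run:
```python
from h import *
go(.55,-.26,.065)
```

```text
tcp [ 0.5488 -0.2559  0.0653] toolx ang -73.43 tz [-0.007  0.011 -1.   ] q [-0.55  0.38 -0.26  0.95  0.01  2.31] w 0.013 F [ 0.3  0.1 -2.2] t 7.75
shift mm [ 4.3 -0.   0.3]
```

servo_tool([
  [[0,0,0,4,0],[0,0,0,4,0],[0,0,0,0,0]],
])

```text
t: 8.05
tool_pos: [0.5497, -0.2562, 0.0658]
ee_rot: [0.802, -0.598, -0.004, -0.002]
ft_force: [0.7, 0.5, -1.8]
width: 0.0133
```

Run:
```python
from h import *
go(.55,-.26,.065)
```

```text
tcp [ 0.5497 -0.2562  0.0658] toolx ang -73.41 tz [-0.005  0.009 -1.   ] q [-0.55  0.38 -0.26  0.94  0.01  2.31] w 0.0133 F [ 0.7  0.5 -1.8] t 8.05
shift mm [3.8 0.8 0.7]
```

servo_tool([
  [[0,0,0,5,0]],
])

```text
t: 8.15
tool_pos: [0.5505, -0.2561, 0.0641]
ee_rot: [0.802, -0.598, -0.004, -0.003]
ft_force: [-11.8, 7.8, 41.6]
width: 0.0133
```

Run:
```python
from h import *
go(.55,-.26,.065)
```

```text
tcp [ 0.5505 -0.2561  0.0641] toolx ang -73.39 tz [-0.003  0.009 -1.   ] q [-0.54  0.38 -0.26  0.94  0.01  2.31] w 0.0133 F [-11.8   7.8  41.6] t 8.15
shift mm [ 3.6  1.6 -1. ]
```

The cover is standing on the table, so I relax the push and release.

servo_tool([
  [[0,0,0,0,0],[20,0,0,0,0],[50,0,0,0,0],[80,0,0,0,0],[100,0,0,0,0],[100,0,0,0,0],[100,0,0,-15,0],[100,0,0,-25,0],[100,0,0,-30,0],[100,0,0,-30,0]],
])

```text
t: 9.15
tool_pos: [0.5466, -0.2545, 0.1606]
ee_rot: [0.802, -0.598, -0.011, -0.002]
ft_force: [-0.0, -0.9, 0.3]
width: 0.0854
```

servo_tool([
  [[100,0,0,-40,-8],[100,0,0,-30,-8],[100,-35,0,0,-8],[100,-35,5,0,-8],[100,-35,10,0,-8],[100,0,0,0,0],[100,0,0,0,0]],
])

```text
t: 9.85
tool_pos: [0.4706, -0.1892, 0.2501]
ee_rot: [0.962, -0.274, 0.002, -0.003]
ft_force: [0.3, -0.4, -0.4]
width: 0.0856
```

Run:
```python
from h import *
go(.572,.027,.2)
p,d=grab("side"); save("s2.png",p)
p,d=grab("top"); np.savez("top2.npz",p=p,d=d); C=cloud("top",d)
s=(d>0)&(C[...,2]>.03)&(C[...,2]<.12)&(abs(C[...,0]-.55)<.07)&(abs(C[...,1]+.26)<.07)
P=C[s]; print("cover",len(P),P.mean(0) if len(P) else"", np.percentile(P[:,2],[50,98]) if len(P) else "")
```

```text
tcp [ 0.4706 -0.1892  0.2501] toolx ang -31.8 tz [ 0.005  0.005 -1.   ] q [-0.51  0.06 -0.25  1.26  0.01  1.61] w 0.0856 F [ 0.3 -0.4 -0.4] t 9.85
shift mm [ -27.8 -236.8   51.8]
cover 468 [ 0.56068289 -0.24251918  0.06007463] [0.05661758 0.09102838]
```

View pics/s2.png

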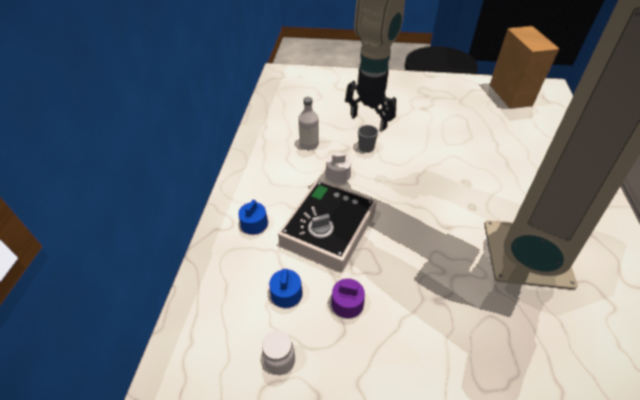

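The cover stands upright at side (338,168), clear of the unit, cup (368,138) and bottle (308,128). Its tops at 57 and 91 mm agree with a cover on the table. Now I measure the dial.

Run:
```python
from h import *
for n in("top","side"):
    p,d=grab(n); C=cloud(n,d)
    r=np.hypot(C[...,0]-.572,C[...,1]-.027)
    s=(d>0)&(r<.035)&(C[...,2]>.098)&(C[...,2]<.115); P=C[s]
    print(n,len(P), P.mean(0) if len(P) else"", cv2.minAreaRect((P[:,:2]*1000).astype(np.float32)) if len(P)>5 else "")
    u,v=map(int,proj(n,[.572,.027,.08])); print(u,v); save(n+"3.png",cv2.resize(p[v-35:v+35,u-50:u+50],None,fx=6,fy=6,interpolation=2))
import os
a=cv2.imread("pics/top3.png");b=cv2.imread("pics/side3.png")
```

```text
top 99 [0.57331641 0.02508208 0.10661964] ((573.7415771484375, 25.054718017578125), (47.206817626953125, 12.57446002960205), 25.438669204711914)
308 218
side 90 [0.57615631 0.02877952 0.10511218] ((576.6549072265625, 27.267099380493164), (47.1550178527832, 16.225162506103516), 23.805503845214844)
321 223
```

View pics/top3.png

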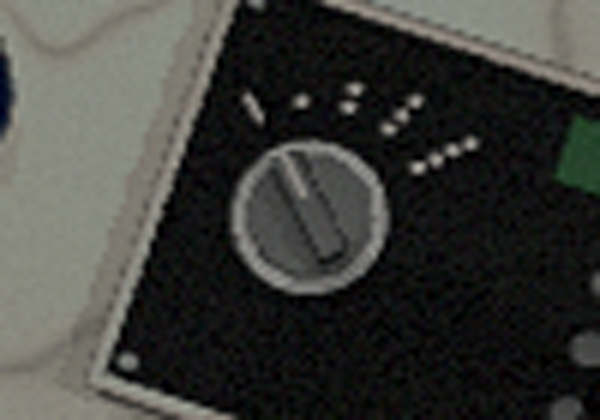

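The dial is bare and its white line points at the rest bar, up-left at crop (290,170). Axis is (0.574,0.0255), bar direction 25.3°, and the third click is at -43.5°. The last joint's range calls for the half-turned grasp, so the tool x goes to 115.3°.

servo_tool([
  [[100,0,0,0,-8.5],[100,0,0,0,-8.5],[100,0,0,0,-8.5],[100,0,0,0,-8.5],[100,0,0,0,-8.5],[100,0,0,0,-8.5],[100,0,0,0,-8.5],[100,0,0,0,-8.5],[100,0,0,0,-8.5],[100,0,0,0,-8.5]],
])

```text
t: 11.05
tool_pos: [0.479, -0.1957, 0.2462]
ee_rot: [0.89, 0.457, 0.002, -0.003]
ft_force: [-0.1, 1.0, 0.4]
width: 0.0854
```

servo_tool([
  [[100,0,0,0,-8.5],[100,0,0,0,-8.5],[100,0,0,0,-8.5],[100,0,0,0,-8.5],[100,0,0,0,-8.5],[100,0,0,0,-8.5],[100,0,0,0,-8],[100,0,0,0,0]],
])

```text
t: 11.85
tool_pos: [0.4851, -0.2004, 0.2433]
ee_rot: [0.543, 0.84, 0.003, -0.004]
ft_force: [-1.1, -0.5, 0.9]
width: 0.0856
```

Run:
```python
from h import *
go(.574,.0255,.18)
```

```text
tcp [ 0.4851 -0.2004  0.2433] toolx ang 114.21 tz [-0.002  0.01  -1.   ] q [-0.52  0.1  -0.22  1.26  0.01 -0.94] w 0.0856 F [-1.1 -0.5  0.9] t 11.85
shift mm [168.9 173.6  65.3]
```

servo_tool([
  [[100,34,35,0,0],[100,34,35,0,0],[100,34,35,5,0],[100,34,35,20,0],[100,30,31,20,0],[100,0,0,10,0],[100,0,0,0,0]],
])

```text
t: 12.55
tool_pos: [0.5838, 0.0213, 0.1891]
ee_rot: [0.556, 0.831, 0.004, -0.001]
ft_force: [-0.5, -0.4, 0.1]
width: 0.0852
```

Run:
```python
from h import *
go(.574,.0255,.09)
```

```text
tcp [0.5838 0.0213 0.1891] toolx ang 112.41 tz [ 0.002  0.007 -1.   ] q [-0.08  0.23 -0.18  1.16  0.01 -0.47] w 0.0852 F [-0.5 -0.4  0.1] t 12.55
shift mm [ 7.  -7.9 99.1]
```

servo_tool([
  [[100,3,-4,25,-3],[100,3,-4,25,0],[100,0,0,25,0],[100,0,0,20,0],[100,0,0,5,0],[100,0,0,0,0]],
])

```text
t: 13.15
tool_pos: [0.5776, 0.0176, 0.0899]
ee_rot: [0.541, 0.841, 0.004, 0.002]
ft_force: [0.2, -0.2, 0.5]
width: 0.0856
```

Run:
```python
from h import *
go(.574,.0255,.081)
```

```text
tcp [0.5776 0.0176 0.0899] toolx ang 114.47 tz [ 0.007  0.005 -1.   ] q [-0.08  0.3  -0.31  0.95  0.01 -0.51] w 0.0856 F [ 0.2 -0.2  0.5] t 13.15
shift mm [ 8.7 -0.1  8.9]
```

servo_tool([
  [[100,5,0,5,-1],[100,4,0,4,0],[60,0,0,0,0],[40,0,0,0,0],[40,0,0,0,0]],
])

```text
t: 13.65
tool_pos: [0.577, 0.0252, 0.0849]
ee_rot: [0.534, 0.845, 0.006, 0.005]
ft_force: [-0.6, 0.5, 0.3]
width: 0.0441
```

Run:
```python
from h import *
go(.574,.0255,.081)
```

```text
tcp [0.577  0.0252 0.0849] toolx ang 115.4 tz [ 0.015  0.005 -1.   ] q [-0.07  0.3  -0.32  0.93  0.01 -0.51] w 0.0441 F [-0.6  0.5  0.3] t 13.65
shift mm [ 1.6 -2.7  3.8]
```

servo_tool([
  [[20,1,-2,3,0],[0,0,0,0,0],[0,0,0,0,0],[0,0,0,0,0],[0,0,0,0,0],[0,0,0,0,0]],
], newtons=80)

```text
t: 14.25
tool_pos: [0.5747, 0.026, 0.0825]
ee_rot: [0.534, 0.846, 0.007, 0.005]
ft_force: [-0.4, 0.0, 0.8]
width: 0.0115
```

Run:
```python
from h import *
go(.574,.0255,.081); print(arm.get_obs()["wrist_torque"])
```

```text
tcp [0.5747 0.026  0.0825] toolx ang 115.49 tz [ 0.015  0.006 -1.   ] q [-0.07  0.3  -0.33  0.92  0.01 -0.52] w 0.0115 F [-0.4  0.   0.8] t 14.25
shift mm [-0.2 -0.9  1.5]
[0.04590015 0.16390512 0.13328388]
```

servo_tool([
  [[0,0,0,0,6],[0,0,0,0,6],[0,0,0,0,6],[0,0,0,0,6]],
])

```text
t: 14.65
tool_pos: [0.5746, 0.0261, 0.0825]
ee_rot: [0.703, 0.711, 0.007, 0.003]
ft_force: [-1.0, 0.9, 0.9]
width: 0.0114
```

Run:
```python
from h import *
go(.574,.0255,.081); print(arm.get_obs()["wrist_torque"])
```

```text
tcp [0.5746 0.0261 0.0825] toolx ang 90.67 tz [ 0.015  0.006 -1.   ] q [-0.07  0.3  -0.33  0.92  0.01 -0.08] w 0.0114 F [-1.   0.9  0.9] t 14.65
shift mm [-0.6 -0.7  1.5]
[-0.07887583  0.17032249  0.13186027]
```

servo_tool([
  [[0,0,0,0,6],[0,0,0,0,6],[0,0,0,0,6],[0,0,0,0,6],[0,0,0,0,6],[0,0,0,0,6]],
])

```text
t: 15.25
tool_pos: [0.5746, 0.0262, 0.0825]
ee_rot: [0.894, 0.449, 0.007, 0.001]
ft_force: [0.3, 1.5, 0.7]
width: 0.0114
```

Run:
```python
from h import *
go(.574,.0255,.081); print(arm.get_obs()["wrist_torque"])
p,d=grab("side"); u,v=map(int,proj("side",[.574,.0255,.08])); save("s4.png",cv2.resize(p[v-45:v+45,u-60:u+60],None,fx=6,fy=6,interpolation=2))
```

```text
tcp [0.5746 0.0262 0.0825] toolx ang 53.34 tz [ 0.014  0.004 -1.   ] q [-0.07  0.3  -0.33  0.93  0.    0.57] w 0.0114 F [0.3 1.5 0.7] t 15.25
shift mm [-0.9 -0.1  1.5]
[-0.1657254   0.26379358  0.2354913 ]
```

View pics/s4.png

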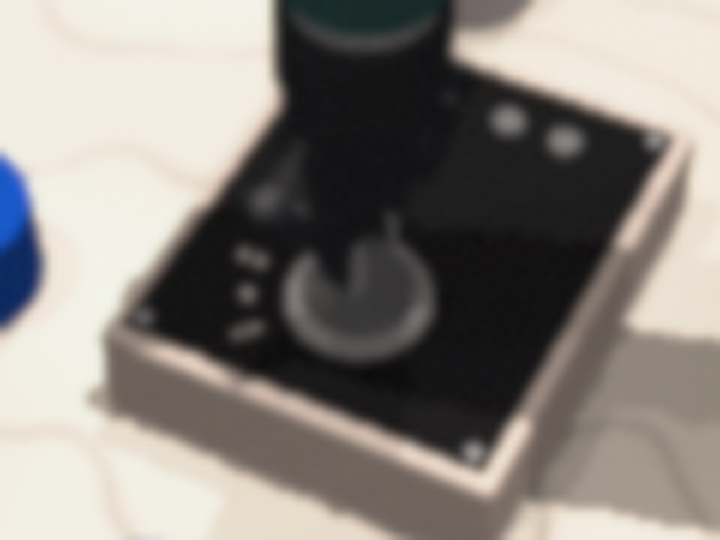

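The bar is in the fingers and turning with them (crop (350,275)). About 7° remain.

servo_tool([
  [[0,0,0,0,4],[0,0,0,0,3],[0,0,0,0,0],[0,0,0,0,0],[0,0,0,0,0],[0,0,0,0,0]],
])

```text
t: 15.9
tool_pos: [0.5746, 0.0262, 0.0825]
ee_rot: [0.919, 0.395, 0.007, 0.002]
ft_force: [-0.2, 1.7, 0.9]
width: 0.0116
```

Run:
```python
from h import *
go(.574,.0255,.081); o=arm.get_obs(); print(o["wrist_torque"],o["joint_velocities"].round(3))
for n in("side","top"):
    p,d=grab(n); C=cloud(n,d); r=np.hypot(C[...,0]-.574,C[...,1]-.0255)
    P=C[(d>0)&(r<.026)&(C[...,2]>.08)&(C[...,2]<.112)]; print(n,len(P),P[:,2].max() if len(P) else "")
    if n=="side":
        P=C[(d>0)&(r<.03)&(C[...,2]>.1)&(C[...,2]<.112)]
        if len(P)>5: print(cv2.minAreaRect((P[:,:2]*1000).astype(np.float32)))
    s=(d>0)&(C[...,2]>.02)&(abs(C[...,0]-.55)<.07)&(abs(C[...,1]+.256)<.07)
    Q=C[s]; print("cover",len(Q),Q.mean(0).round(4) if len(Q) else "",np.percentile(Q[:,2],98) if len(Q) else "")
    u,v=map(int,proj(n,[.574,.0255,.09])); save(n+"5.png",cv2.resize(p[v-25:v+25,u-35:u+35],None,fx=10,fy=10,interpolation=2))
```

```text
tcp [0.5746 0.0262 0.0825] toolx ang 46.57 tz [ 0.014  0.002 -1.   ] q [-0.07  0.3  -0.33  0.93  0.    0.69] w 0.0116 F [-0.2  1.7  0.9] t 15.9
shift mm [-0.9  0.1  1.5]
[-0.11394456  0.22328919  0.26617226] [-0.001 -0.001  0.001 -0.001 -0.    -0.012]
side 118 0.11153583281145153
((569.2522583007812, 34.865108489990234), (39.195716857910156, 24.4815616607666), 38.87437057495117)
cover 312 [ 0.5367 -0.2393  0.054 ] 0.08925485745589316
top 0 
cover 868 [ 0.5488 -0.2521  0.0584] 0.09101189049035407
```

View pics/side5.png

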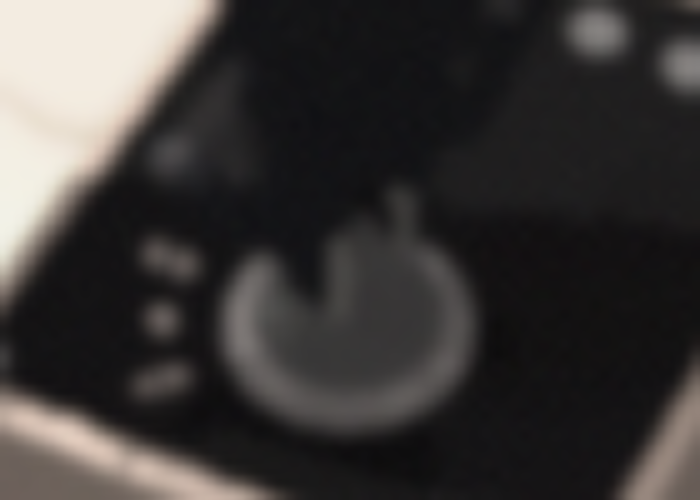

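Run:
```python
from h import *
for i in range(3):
    grab("side"); go(.574,.0255,.081); print(arm.get_obs()["joint_velocities"][5])
print(arm.finish_job())
```

```text
tcp [0.5746 0.0262 0.0825] toolx ang 46.53 tz [ 0.014  0.002 -1.   ] q [-0.07  0.3  -0.33  0.93  0.    0.69] w 0.0115 F [-0.   2.6  0.9] t 16.05
shift mm [-0.9  0.1  1.5]
0.0024719328475429547
tcp [0.5745 0.0262 0.0825] toolx ang 46.53 tz [ 0.014  0.002 -1.   ] q [-0.07  0.3  -0.33  0.93  0.    0.69] w 0.0114 F [-0.9  1.   0.7] t 16.1
shift mm [-0.9  0.1  1.5]
0.0016358316924908695
tcp [0.5746 0.0262 0.0825] toolx ang 46.52 tz [ 0.014  0.002 -1.   ] q [-0.07  0.3  -0.33  0.93  0.    0.69] w 0.0112 F [0.5 2.3 1. ] t 16.15
shift mm [-0.9  0.1  1.5]
0.0030081654110409037
the job is handed in; nothing more can be done
None
```

I set the cover down on the table at about (0.55, -0.255), upright, released and clear of everything. I then gripped the dial and turned it about 69° (1.20 rad) clockwise to the third click, and handed the job in at t = 16 s while still holding it at 80 N. No verdict was reported.

**Final checks**
- **Dial:** the fingers had turned from 115.4° to 46.5°, against a target of 46.5°. The last joint was still, under 0.005 rad/s. The moment about the vertical was about 0.27 N m, or 0.21 N m above its starting reading, close to the spring's 0.19 N m.
- **Cover:** its ridge top measured 89 to 91 mm above the table (89 mm expected), so it stands on the table. The picture showed it clear of the unit, cup and bottle.

**Less certain or off**
- **Dial angle:** I took it from the turn of the gripper. The fingers hid the bar in the last views, and the bar's direction from the last side depth reading was useless because the fingers were mixed into it.
- **Cover pressed while setting down:** one downward push briefly pressed the cover on the table at about 42 N at the wrist. That force went through the held cover, not the gripper's body, and I relaxed it before releasing.
- **Bystanders:** I did not measure the bottle, cup and jar again at the end. The arm never passed close to them, and the bottle and cup looked unmoved in the picture taken after the cover was set down.

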